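Print the weight ticket for a soap bar

ROBOT

A 6-joint arm with a two-finger parallel gripper is mounted at the origin on the work surface. World frame = base frame: x ahead of the robot, y to its left, z up, the work surface at z = 0. Lengths are in m, angles in rad, forces in N, time in s.
With the tool pointing down it reaches from about 0.15 to 0.775 m from the base axis. Payload 6.1 kg.
Tool frame: the origin (TCP) lies at the very end of the fingers, on their centre line; the grasp point (between the pads) lies robot.hold_point_z behind it (robot.hold_point_z is the distance from the TCP to the grasp point, in m); z points along the fingers, y is the line along which they close (so a half turn about z gives the same grasp; the last joint's range is limited). The gripper opens to 85 mm and grips with 20 to 120 N. Pads are 22 mm wide; open, the fingers measure 114 mm over their backs; the gripper's body (76 mm by 85 mm) begins 54 mm behind the grasp point. The pads swing forward as they close: fully open they stand 13 mm farther back than shut.
Start: joints at [-1.229, 0.126, -0.04, 1.405, 0, 1.571], TCP at [0.176, -0.495, 0.231] pointing down, gripper open.
Joint ranges: [-2.72, 2.72], [-0.95, 1.95], [-1.27, 1.35], [-1.78, 2.02], [-1.46, 1.47], [-3.14, 3.14]. Speed limits (rad/s): [2.39, 2.39, 3.01, 3.14, 3.14, 3.14].

INTERFACE

Orientations are given as a rotation vector (axis times angle).
In Python, from station import get_obs, imaging, robot gives the robot as it stands. The module is installed in compiled form; this text tells all that it offers.
- The arm moves only by the tool step_arm, never from a script. Its argument "commands" is a list of rows, each a list of 6 numbers: the shift along the tool's x, y, z in mm, then the turn, a rotation vector about the tool's x, y, z in rad. A call has exactly 8 rows; each row is the pose to reach, as a shift and turn from the pose commanded when the call began, along the tool's axes at that moment; what a row does not reach only later rows make up. A row lasts 1/8 s, in which the tool goes at most 62.5 mm and 10.7 degrees, less where a joint would pass 70% of its speed; a pose out of reach is approached as far as the arm can. A call with a gripper value outside its range is refused whole. "fingers" is the opening, from 0 (shut) to 1 (fully open), set as the call begins (left out, the last holds). The fingers move at their own pace and stop on an object; "newtons" is the grip in N (left out, the last holds). Time passes only in rows, so rows that repeat a pose let the fingers close, or fill a call up. It gives the time, the measured TCP pose, the force, the opening and the grip force at its end, in the units of the state.
- get_obs(): the state, without advancing time (a new reading comes with each control period).
- imaging.capture(name): name is "scene" or "top" or "wrist"; returns the picture (400x640x3 uint8, red, green, blue); there is no depth.
- imaging.get_calibration(name): a dict with "fx", "fy", "cx", "cy" (pixels), "R" (3x3) and "t" (3): a world point X has camera coordinates R X + t; the wrist camera has in their place "mount" (4x4, takes a point from camera to tool coordinates, whose origin is the TCP and whose axes are the flange's). Camera axes: x right, y down, z forward; pixel columns grow to the right and rows downward; lengths in m; the calibration is good to about 2 mm. The wrist camera is an equidistant fisheye: a pixel r from the principal point sees the ray r / f radians off the axis. A picture is of the moment at which its call begins: read the wrist's pose just before it. get_calibration takes no time and is no camera call.
- robot.close_job(): hands the job in; it is judged then, once.
The state is a dict: "clock": time; "q": joint angles; "qvel": joint speeds; "effort": joint torques, N m; "eef_pos": TCP position; "tool_rot": TCP orientation; "ft_force": force on the tool from outside, world axes, zero at the start; "moment": the same for the moment, N m; "opening": opening from 0.0 (shut) to 1.0 (fully open); "finger_force": force on a finger pad.
Only numpy, scipy, OpenCV 4.12 (cv2) and the standard library are available. Lean on these libraries where they do the work, as an engineer would, in place of code of your own. Each camera call takes 0.05 s, during which the arm holds its last target. There are 200 camera calls.

TASK

Print the weight ticket for the soap bar on the scale: first push down the raised end of the ticket printer's rocker switch so that it is on, then press the square key on the scale all the way down so that it stays down, then press the printer's long bar key all the way down and keep it down for at least one second before letting it come up. Keep to this order, leave the scale's other two keys alone, and do not lift or shift the loose soap bars, jar, knife, stamp or brass weight.

Things in the scene. Friction and masses are not known exactly. Their poses are not given: they have to be found in the camera images.
- scale: bench scale, fixed: white housing 260 mm deep (its x) x 220 mm wide (its y), deck 45 mm high; origin at the centre of its underside, +x away from the robot side. Three keys stand side by side on the deck near its front (-x) edge, 92 mm before the origin; behind them a steel platform, 64 mm high, starts 47 mm before the origin. The three keys' places are swapped from run to run, and scale and printer may swap sides
- printer: ticket printer, fixed: grey box 220 mm deep (its x) x 170 mm wide (its y), top 75 mm high; origin at the centre of its underside, +x away from the robot side. On its top, 55 mm before the origin, sit a rocker switch and a long bar key side by side, 84 mm apart (places swapped from run to run)
- rocker_raised_end (a point): the point to push: on the upper surface of the raised half of the printer's rocker, 24 mm from its pivot. The rocker is a white paddle, 60 mm long (along the printer's x) x 28 mm wide, between two low cheeks whose tops are 12 mm above the printer's top. While off its far (+x) end is raised and this point is about 21 mm above the printer's top; it goes down about 10 mm to fully on and moves with the paddle
- rocker (a joint): rocker angle: 0 off (far end up) to 0.44 rad fully on (far end down); turns against about 0.03 N m friction (1 to 3 N on the raised half) and stays where it is left
- square_key_top (a point): centre of the top of the scale's square key (26 x 26 mm cap, white, top 16 mm above the scale's deck when up); moves with the key; x and y along the key's sides
- square_key (a joint): downward travel of the square key: 0 up to 0.006 m fully down; takes about 3 N and then stays down (latches)
- feed_bar_top (a point): centre of the top of the printer's long bar key (white cap 24 mm in the printer's x, 56 mm in its y, top 16 mm above the printer's top when up); moves with the key
- feed_bar (a joint): downward travel of the bar key: 0 up to 0.006 m fully down; spring, 2 N to start, 5 N fully down, comes back up when released
- round_key (a joint): downward travel of the scale's round key (26 mm across, white, same height as the square one), to be left alone: 0 up to 0.006 m, spring 2 to 5 N
- narrow_key (a joint): downward travel of the scale's narrow key (30 mm in the scale's x, 12 mm wide, white, same height), to be left alone: 0 up to 0.006 m, spring 2 to 5 N
- round_key_top (a point): centre of the top of the round key; neighbouring keys are 62 mm apart
- narrow_key_top (a point): centre of the top of the narrow key
- soap_weighed: the soap bar on the scale's platform, 85 x 55 x 28 mm, lying flat; loose, origin at the centre of its underside
- soap_front: soap bar 85 x 55 x 28 mm lying flat on the table, on the robot's side of the devices; loose, origin at the centre of its underside
- brass_weight: knobbed brass weight, 36 mm across and 43 mm tall, standing on the rear of the printer's top; loose, origin at the centre of its underside
- jar: amber jar, 42 mm across and 60 mm tall, standing between scale and printer; loose, origin at the centre of its underside
- knife: knife with red handle, about 180 mm long (its x), 14 mm high, lying on the table on the robot's side; loose, origin on the underside where blade and handle meet
- stamp: turned wooden soap stamp, 40 mm across and 64 mm tall, standing on the robot's side of the devices; loose, origin at the centre of its underside

How it is judged:
By the outcome, as a careful person would: the job done as asked, in the order asked, and still so for the second after the job is handed in, with the robot touching nothing.
It also fails if it takes over 54 s, if anything falls off the work surface, if the arm or the gripper's body presses on something with over 40 N, if the wrist force passes 120 N, or if a joint passes its speed limit or range.

## Working session

There is one attempt and no reset: what is moved stays moved. The work goes in short steps, Python scripts to look and compute and a tool call to move; the robot and the scene stay as the last step left them, time stands still between calls to the robot, and variables do not carry over. Pictures are saved under pics/ and viewed, at most 13 in all, crops included, and the job is handed in when it is done.

Besides the shell and the picture viewer there is one more tool, called after "Call:" as name([rows], argument=value, ...), one row to a line, values as JSON. step_arm: Moves the arm, as the interface text tells. Its arguments: {"type":"object","properties":{"commands":{"type":"array","items":{"type":"array","items":{"type":"number"}}},"fingers":{"type":"number"},"newtons":{"type":"number"}},"required":["commands"]}

```bash
mkdir -p pics
python3 - <<'E'
from station import get_obs, imaging, robot
import cv2
for n in ["scene","top"]:
    cv2.imwrite(f"pics/{n}0.png",imaging.capture(n)[:,:,::-1]); print(n,imaging.get_calibration(n))
o=get_obs();print(o['clock'],o['eef_pos'],o['tool_rot'],robot.hold_point_z);print(imaging.get_calibration("wrist"))
E
```

```text
scene {'fx': 487.6555336572841, 'fy': 487.6555336572841, 'cx': 324.8945803321677, 'cy': 202.41779062379172, 'R': array([[-0.8467189 ,  0.53185867,  0.01390938],
       [ 0.37828647,  0.62020397, -0.68720185],
       [-0.37412091, -0.57660506, -0.72633335]]), 't': array([ 0.46389389, -0.13282223,  1.16556786])}
top {'fx': 366.1850220625625, 'fy': 366.1850220625625, 'cx': 322.12794915558794, 'cy': 200.1618419479456, 'R': array([[ 0.00543616, -0.9993323 , -0.03613049],
       [-0.99292061, -0.00110702, -0.11877473],
       [ 0.11865543,  0.03652038, -0.99226365]]), 't': array([0.00088528, 0.52244947, 0.79577023])}
0.1 [ 0.17582612 -0.49429483  0.23060878] [-3.09444325e+00 -5.34015614e-01  3.99468176e-04] 0.0187
{'fx': 309.70691628693146, 'fy': 309.70691628693146, 'cx': 315.66925252136593, 'cy': 201.94076696004922, 'mount': array([[-5.99609051e-05, -9.56534304e-01, -2.91619823e-01,
         7.48837463e-02],
       [ 9.99999991e-01, -9.20475700e-05,  9.63094808e-05,
         7.57184499e-04],
       [-1.18966218e-04, -2.91619815e-01,  9.56534301e-01,
        -1.42123237e-01],
       [ 0.00000000e+00,  0.00000000e+00,  0.00000000e+00,
         1.00000000e+00]])}
```

View pics/scene0.png

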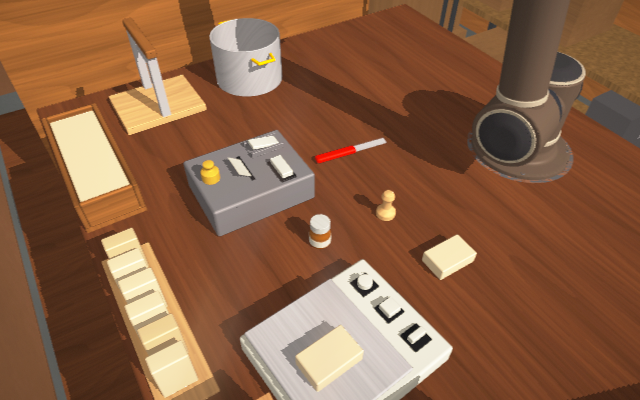

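View pics/top0.png

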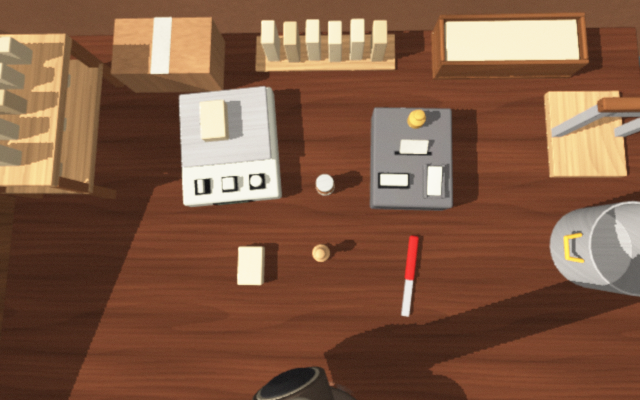

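The scale is on the left (+y). Its keys in the top view are narrow (203,186), square (229,184) and round (257,181). On the printer, the bar key is at (394,180) and the rocker at (434,181); the white piece at (414,147) is the ticket.

```bash
cat > h.py <<'E'
from station import get_obs, imaging, robot
import cv2, numpy as np
from scipy.spatial.transform import Rotation as Ro
def ray(n,px,z):
    c=imaging.get_calibration(n); d=c['R'].T@np.array([(px[0]-c['cx'])/c['fx'],(px[1]-c['cy'])/c['fy'],1]); o=-c['R'].T@c['t']
    return o+d*(z-o[2])/d[2]
def proj(n,X):
    c=imaging.get_calibration(n); p=c['R']@np.array(X)+c['t']; return [c['fx']*p[0]/p[2]+c['cx'],c['fy']*p[1]/p[2]+c['cy']]
E
python3 - <<'E'
from h import *
t=cv2.imread('pics/top0.png'); s=cv2.imread('pics/scene0.png')
a=cv2.resize(t[160:215,175:285],None,fx=7,fy=5.4*7/5.4,interpolation=cv2.INTER_CUBIC)
b=cv2.resize(t[100:215,362:462],None,fx=5,fy=5,interpolation=cv2.INTER_CUBIC)
cv2.imwrite('pics/a.png',a);cv2.imwrite('pics/b.png',b)
for name,roi,z in [('printer',(362,155,100,60),.091)]:
    x,y,w,h=roi; m=cv2.inRange(t[y:y+h,x:x+w],(190,190,190),(255,255,255))
    for c in cv2.findContours(m,0,2)[0]:
        if cv2.contourArea(c)>40:
            r=cv2.minAreaRect(c); p=np.array(r[0])+[x,y]; print(name,p,r[1:],ray('top',p,z).round(4))
# edges of printer top
m=cv2.inRange(t[100:215,362:462],(60,60,60),(255,255,255))
m=cv2.inRange(cv2.cvtColor(t,cv2.COLOR_BGR2HSV),(0,0,50),(179,50,255))[95:215,355:470]
c=max(cv2.findContours(m,0,2)[0],key=cv2.contourArea);r=cv2.minAreaRect(c)
print(r);
for q in cv2.boxPoints(r)+[355,95]: print(q,ray('top',q,.075).round(4))
for p in [(203,186),(229,184),(257,181)]: print(p,ray('top',p,.061).round(4))
E
```

```text
printer [393.93711472 179.38350487] ((26.336444854736328, 10.398353576660156), 2.602562189102173) [ 0.5593 -0.1497  0.091 ]
printer [433.95330811 180.24708176] ((13.785601615905762, 28.19498634338379), 3.5763344764709473) [ 0.5573 -0.2326  0.091 ]
((56.0, 63.5), (101.0, 82.0), 90.0)
[370. 108.] [ 0.7209 -0.103   0.075 ]
[452. 108.] [ 0.7194 -0.2806  0.075 ]
[452. 209.] [ 0.4988 -0.2726  0.075 ]
[370. 209.] [ 0.4984 -0.1007  0.075 ]
(203, 186) [0.5501 0.2654 0.061 ]
(229, 184) [0.5546 0.2075 0.061 ]
(257, 181) [0.5613 0.1454 0.061 ]
```

View pics/a.png

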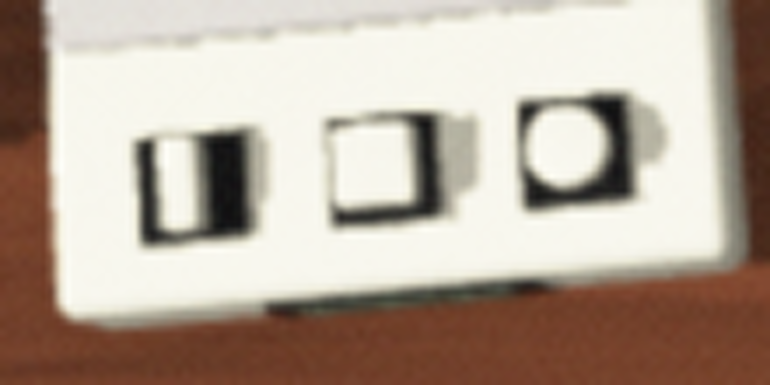

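View pics/b.png

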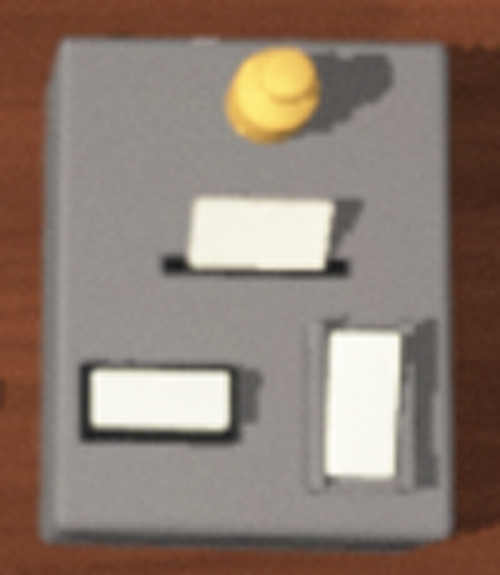

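The crops show the square cap at about (227.7,182.9) in the top image, and the rocker's raised end (far end) at about (434.4,168.8). Next I turn the tool so the 22 mm pad width lies along world y, and go above the rocker with the fingers shut.

```bash
cat >> h.py <<'E'
def to(X,yaw=None):
    o=get_obs(); R=Ro.from_rotvec(o['tool_rot']); d=R.inv().apply(np.array(X)-o['eef_pos'])*1e3
    t=np.zeros(3)
    if yaw is not None:
        T=Ro.from_matrix(np.array([[np.cos(yaw),np.sin(yaw),0],[np.sin(yaw),-np.cos(yaw),0],[0,0,-1]])); t=(R.inv()*T).as_rotvec()
    return d.round(1),t.round(3)
E
python3 - <<'E'
from h import *
r=ray('top',(434.4,168.8),.096); k=ray('top',(227.7,182.9),.061); b=ray('top',(393.9,179.4),.091)
print(r,k,b); print(proj('scene',r),proj('scene',k),proj('scene',b))
print(to([r[0]+.002,r[1],.16],np.pi/2));
E
```

```text
[ 0.58058197 -0.2328732   0.096     ] [0.55705202 0.2104732  0.061     ] [ 0.55921654 -0.14966911  0.091     ]
[np.float64(252.57433549674596), np.float64(142.91349931413967)] [np.float64(389.5980034313393), np.float64(305.01378926669156)] [np.float64(280.9794850967816), np.float64(164.1472127140761)]
(array([ 470.8, -109.9,   70.8]), array([-1.000e-03, -1.000e-03, -1.229e+00]))
```

Call:
step_arm([
  [58,-14,0,0,0,-0.15],
  [116,-27,0,0,0,-0.3],
  [174,-41,0,0,0,-0.45],
  [232,-54,0,0,0,-0.6],
  [290,-68,0,0,0,-0.75],
  [348,-81,0,0,0,-0.9],
  [406,-95,0,0,0,-1.05],
  [464,-108,20,0,0,-1.229],
], fingers=0)

```text
clock: 1.1
eef_pos: [0.5789, -0.2364, 0.2123]
tool_rot: [2.213, 2.226, 0.001]
ft_force: [0.5, -0.2, -0.6]
opening: -0.002
finger_force: 0.0
```

Run:
```python
from h import *
o=get_obs();print(o['clock'],o['eef_pos'],o['opening'],o['ft_force']);print(to([.5825,-.233,.13],np.pi/2))
cv2.imwrite('pics/w1.png',imaging.capture('wrist')[:,:,::-1])
```

```text
1.1 [ 0.57892352 -0.23639083  0.21229818] -0.0015227863179323358 [ 0.51571918 -0.22142    -0.64333295]
(array([ 3.5,  3.4, 82.3]), array([0.002, 0.001, 0.006]))
```

View pics/w1.png

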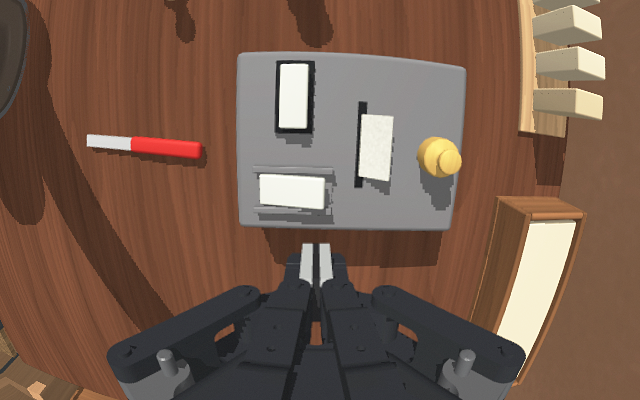

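The wrist view shows the rocker with its far end near (325,193), the bar key at (294,96) and the shut fingertips at (316,250). I'll cross-check the positions from this view.

```bash
cat >> h.py <<'E'
def wray(px,z):
    o=get_obs(); c=imaging.get_calibration('wrist'); R=Ro.from_rotvec(o['tool_rot']).as_matrix(); M=c['mount']
    v=(np.array(px)-[c['cx'],c['cy']])/c['fx']; th=np.hypot(*v); d=np.r_[v/th*np.sin(th),np.cos(th)]
    d=R@M[:3,:3]@d; p=o['eef_pos']+R@M[:3,3]; return (p+d*(z-p[2])/d[2]).round(4)
E
python3 - <<'E'
from h import *
m=cv2.inRange(cv2.imread('pics/w1.png'),(190,190,190),(255,255,255)); m[:, :240]=0; m[:,345:]=0; m[220:]=0
for c in cv2.findContours(m,0,2)[0]:
    if cv2.contourArea(c)>200:
        r=cv2.minAreaRect(c); print(r,wray(r[0],.091)); 
        for q in cv2.boxPoints(r): print(q, wray(q,.091),wray(q,.097))
E
```

```text
((290.6811828613281, 190.7510986328125), (65.391357421875, 30.91318130493164), 4.289153099060059) [ 0.562  -0.2266  0.091 ]
[256.92108 203.71909] [ 0.5318 -0.2389  0.091 ] [ 0.533 -0.237  0.097]
[259.2331  172.89249] [ 0.5348 -0.2111  0.091 ] [ 0.5359 -0.2099  0.097 ]
[324.44128 177.78311] [ 0.5908 -0.2147  0.091 ] [ 0.5906 -0.2134  0.097 ]
[322.12927 208.60971] [ 0.5895 -0.2424  0.091 ] [ 0.5893 -0.2405  0.097 ]
((292.9117126464844, 95.32536315917969), (27.2679386138916, 63.37531280517578), 1.7899105548858643) [ 0.5635 -0.1453  0.091 ]
[278.29465 126.57171] [ 0.5516 -0.1715  0.091 ] [ 0.5523 -0.1712  0.097 ]
[280.27414   63.227314] [ 0.5527 -0.1181  0.091 ] [ 0.5534 -0.119   0.097 ]
[307.52878  64.07902] [ 0.5751 -0.1189  0.091 ] [ 0.5753 -0.1198  0.097 ]
[305.5493   127.423416] [ 0.5743 -0.1721  0.091 ] [ 0.5745 -0.1718  0.097 ]
```

Call:
step_arm([
  [6,4,20,0,0,0],
  [6,4,40,0,0,0],
  [6,4,60,0,0,0],
  [6,4,72,0,0,0],
  [6,4,72,0,0,0],
  [6,4,72,0,0,0],
  [6,4,72,0,0,0],
  [6,4,72,0,0,0],
])

```text
clock: 2.15
eef_pos: [0.5811, -0.2316, 0.14]
tool_rot: [2.221, 2.221, 0.001]
ft_force: [1.0, 0.0, -0.4]
opening: -0.002
finger_force: 0.0
```

Run:
```python
from h import *
o=get_obs();print(o['clock'],o['eef_pos'],o['tool_rot'],o['ft_force'])
im=imaging.capture('wrist')[:,:,::-1].copy(); cv2.imwrite('pics/w2.png',im)
m=cv2.inRange(im,(190,190,190),(255,255,255)); m[320:]=0
for c in cv2.findContours(m,0,2)[0]:
    if cv2.contourArea(c)>300:
        r=cv2.minAreaRect(c); print(r,wray(r[0],.091),wray(r[0],.096));
```

```text
2.15 [ 0.58105094 -0.23162989  0.14001812] [2.22085240e+00 2.22060344e+00 6.62456454e-04] [ 0.97698035  0.01968484 -0.37660556]
((577.5888671875, 282.53143310546875), (40.334007263183594, 91.16849517822266), 19.486129760742188) [ 0.8437 -0.3004  0.091 ] [ 0.8369 -0.2967  0.096 ]
((285.5, 243.5), (79.0, 93.0), 90.0) [ 0.5613 -0.2455  0.091 ] [ 0.5618 -0.2432  0.096 ]
((72.57921600341797, 155.70791625976562), (44.4781608581543, 14.229032516479492), 5.7105937004089355) [ 0.3915 -0.1782  0.091 ] [ 0.3964 -0.1776  0.096 ]
((392.06463623046875, 166.6588134765625), (42.71995162963867, 86.28356170654297), 4.398705005645752) [ 0.6306 -0.1925  0.091 ] [ 0.6293 -0.1916  0.096 ]
((280.470458984375, 97.97520446777344), (37.07357406616211, 86.81817626953125), 1.3803540468215942) [ 0.5604 -0.15    0.091 ] [ 0.5609 -0.1502  0.096 ]
((632.672119140625, 58.89344787597656), (33.226619720458984, 14.395182609558105), 84.80557250976562) [ 0.8824 -0.0743  0.091 ] [ 0.8745 -0.0765  0.096 ]
```

View pics/w2.png

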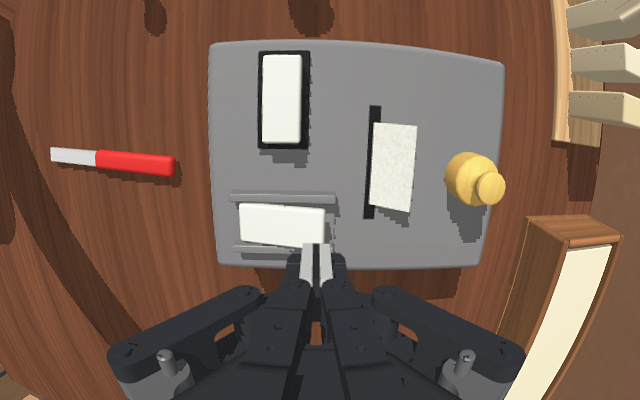

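The settled wrist view agrees with the top camera: bar at (0.560,-0.150). Rocker far end is at about (322,225) with the fingertips right over it, so I push down.

Call:
step_arm([
  [-1,2,20,0,0,0],
  [-1,2,36,0,0,0],
  [-1,2,41,0,0,0],
  [-1,2,44,0,0,0],
  [-1,2,47,0,0,0],
  [-1,2,50,0,0,0],
  [-1,2,52,0,0,0],
  [-1,2,52,0,0,0],
])

```text
clock: 3.2
eef_pos: [0.5831, -0.2326, 0.0876]
tool_rot: [2.221, 2.221, 0.0]
ft_force: [1.8, -0.4, 1.2]
opening: 0.001
finger_force: 1.1
```

Only about 1.6 N so far, so it is still moving. I go down further in small steps.

Call:
step_arm([
  [0,0,0.5,0,0,0],
  [0,0,1,0,0,0],
  [0,0,1.5,0,0,0],
  [0,0,2,0,0,0],
  [0,0,2,0,0,0],
  [0,0,2,0,0,0],
  [0,0,2,0,0,0],
  [0,0,2,0,0,0],
])

```text
clock: 4.2
eef_pos: [0.5831, -0.2326, 0.0866]
tool_rot: [2.22, 2.22, 0.001]
ft_force: [1.0, -0.0, 8.5]
opening: 0.001
finger_force: 3.9
```

Call:
step_arm([
  [0,0,1,0,0,0],
  [0,0,2,0,0,0],
  [0,0,2,0,0,0],
  [0,0,-20,0,0,0],
  [0,0,-60,0,0,0],
  [25,-12,-80,0,0,0],
  [50,-23,-80,0,0,0],
  [50,-23,-80,0,0,0],
])

```text
clock: 5.2
eef_pos: [0.5585, -0.1812, 0.1653]
tool_rot: [-2.219, -2.222, 0.001]
ft_force: [0.4, -0.3, 0.8]
opening: -0.003
finger_force: 0.0
```

Run:
```python
from h import *
o=get_obs();print(o['clock'],o['eef_pos'],o['ft_force'])
w=imaging.capture('wrist')[:,:,::-1].copy(); s=imaging.capture('scene')[:,:,::-1].copy(); t=imaging.capture('top')[:,:,::-1].copy()
s0=cv2.imread('pics/scene0.png')
f=lambda i:cv2.resize(i[120:190,215:305],(400,311),interpolation=cv2.INTER_CUBIC)
cv2.imwrite('pics/c3.png',np.hstack([f(s0),f(s)])); cv2.imwrite('pics/w3.png',w); cv2.imwrite('pics/t3.png',t)
```

```text
5.2 [ 0.5585223  -0.18120607  0.16527887] [ 0.42924924 -0.27959177  0.84111607]
```

View pics/c3.png

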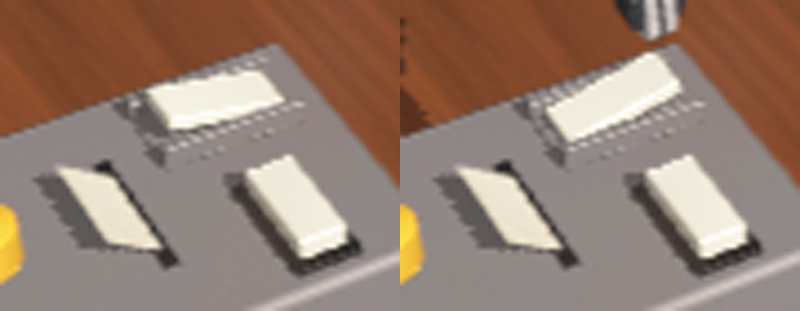

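View pics/w3.png

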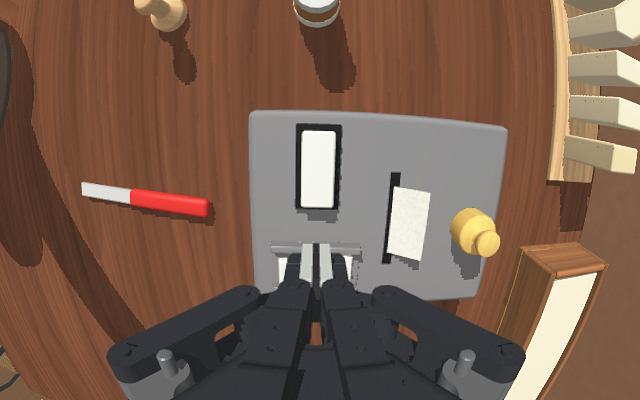

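The crops show the rocker has flipped: far end down, near end up (right crop, around (615,95)). I push again further out to be sure it is fully on.

Call:
step_arm([
  [-25,15,0,0,0,0],
  [-51,30,10,0,0,0],
  [-52,30,45,0,0,0],
  [-52,30,68,0,0,0],
  [-52,30,74,0,0,0],
  [-52,30,77,0,0,0],
  [-52,30,79,0,0,0],
  [-52,30,79,0,0,0],
])

```text
clock: 6.35
eef_pos: [0.5902, -0.2346, 0.0872]
tool_rot: [2.221, 2.221, 0.001]
ft_force: [0.6, 0.6, 0.4]
opening: -0.001
finger_force: 0.0
```

Call:
step_arm([
  [0,0,0.5,0,0,0],
  [0,0,1,0,0,0],
  [0,0,1.5,0,0,0],
  [0,0,2,0,0,0],
  [0,0,2,0,0,0],
  [0,0,2,0,0,0],
  [0,0,2,0,0,0],
  [0,0,2,0,0,0],
])

```text
clock: 7.35
eef_pos: [0.59, -0.2345, 0.0852]
tool_rot: [2.221, 2.221, 0.001]
ft_force: [-1.7, 0.4, 5.4]
opening: -0.001
finger_force: 2.3
```

Call:
step_arm([
  [0,0,1,0,0,0],
  [0,0,1.5,0,0,0],
  [0,0,1.5,0,0,0],
  [0,0,1.5,0,0,0],
  [0,0,1.5,0,0,0],
  [0,0,1.5,0,0,0],
  [0,0,1.5,0,0,0],
  [0,0,1.5,0,0,0],
])

```text
clock: 8.35
eef_pos: [0.59, -0.2345, 0.0849]
tool_rot: [2.22, 2.22, 0.001]
ft_force: [-2.2, 1.2, 10.7]
opening: 0.0
finger_force: 5.2
```

The rocker is hard against its stop below the cheek tops, so it is fully on. I lift and go over to the square key.

Call:
step_arm([
  [0,0,-40,0,0,0],
  [0,0,-90,0,0,0],
  [58,-5,-90,0,0,0],
  [118,-10,-90,0,0,0],
  [178,-15,-90,0,0,0],
  [238,-20,-90,0,0,0],
  [298,-25,-90,0,0,0],
  [358,-30,-90,0,0,0],
])

```text
clock: 9.35
eef_pos: [0.5593, 0.1254, 0.1729]
tool_rot: [2.221, 2.221, 0.0]
ft_force: [1.0, 0.1, -0.7]
opening: 0.001
finger_force: 0.0
```

Call:
step_arm([
  [40,-2,0,0,0,0],
  [65,-3,0,0,0,0],
  [65,-3,0,0,0,0],
  [65,-3,20,0,0,0],
  [65,-3,40,0,0,0],
  [65,-3,50,0,0,0],
  [65,-3,50,0,0,0],
  [65,-3,50,0,0,0],
])

```text
clock: 10.35
eef_pos: [0.5572, 0.1883, 0.1237]
tool_rot: [2.222, 2.221, 0.002]
ft_force: [0.5, 0.9, 0.5]
opening: -0.001
finger_force: 0.0
```

Run:
```python
from h import *
o=get_obs();print(o['clock'],o['eef_pos'],o['ft_force']);print(to([.557,.2105,.07],np.pi/2))
cv2.imwrite('pics/w4.png',imaging.capture('wrist')[:,:,::-1])
```

```text
10.35 [0.55722981 0.18832539 0.12369003] [0.46363395 0.87536003 0.54835843]
(array([22.2, -0.3, 53.7]), array([ 0.001, -0.   , -0.   ]))
```

View pics/w4.png

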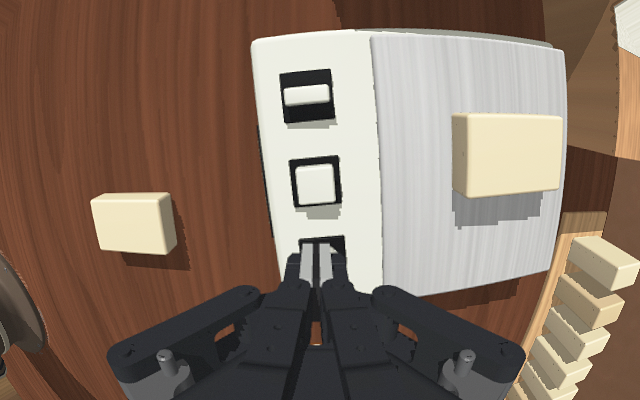

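The square key is at (315,185), the narrow key at (306,95), and the round key is behind the fingers near (322,245).

Run:
```python
from h import *
for p in [(315,185),(306,95)]: print(wray(p,.061))
```

```text
[0.5577 0.2118 0.061 ]
[0.5519 0.2724 0.061 ]
```

Agrees. The target is (0.557,0.211): up at z 0.061, fully down at 0.055.

Call:
step_arm([
  [23,0,0,0,0,0],
  [23,0,20,0,0,0],
  [23,0,45,0,0,0],
  [23,0,60,0,0,0],
  [23,0,64,0,0,0],
  [23,0,66,0,0,0],
  [23,0,68,0,0,0],
  [23,0,68,0,0,0],
])

```text
clock: 11.4
eef_pos: [0.5572, 0.2118, 0.0555]
tool_rot: [2.221, 2.221, 0.002]
ft_force: [-0.7, 1.8, 2.0]
opening: -0.003
finger_force: 1.3
```

Call:
step_arm([
  [0,0,0.5,0,0,0],
  [0,0,1,0,0,0],
  [0,0,1.5,0,0,0],
  [0,0,2,0,0,0],
  [0,0,2,0,0,0],
  [0,0,2,0,0,0],
  [0,0,2,0,0,0],
  [0,0,2,0,0,0],
])

```text
clock: 12.4
eef_pos: [0.5573, 0.2118, 0.055]
tool_rot: [2.221, 2.221, 0.004]
ft_force: [-5.0, 0.3, 13.3]
opening: 0.001
finger_force: 6.7
```

Call:
step_arm([
  [0,0,0.5,0,0,0],
  [0,0,0.5,0,0,0],
  [0,0,-20,0,0,0],
  [0,0,-70,0,0,0],
  [0,0,-110,0,0,0],
  [-50,0,-110,0,0,0],
  [-100,0,-110,0,0,0],
  [-150,0,-110,0,0,0],
])

```text
clock: 13.4
eef_pos: [0.5566, 0.0598, 0.1627]
tool_rot: [2.221, 2.221, -0.001]
ft_force: [-0.7, -0.7, -0.2]
opening: 0.005
finger_force: 0.0
```

Run:
```python
from h import *
o=get_obs();print(o['clock'],o['eef_pos'])
s=imaging.capture('scene')[:,:,::-1].copy(); s0=cv2.imread('pics/scene0.png')
f=lambda i:cv2.resize(i[260:350,340:440],(400,360),interpolation=cv2.INTER_CUBIC)
cv2.imwrite('pics/c5.png',np.hstack([f(s0),f(s)])); print(to([.560,-.150,.16],np.pi/2))
```

```text
13.4 [0.55664371 0.05976428 0.16274648]
(array([-204.6,    4.5,    3.7]), array([-0.   ,  0.005, -0.004]))
```

View pics/c5.png

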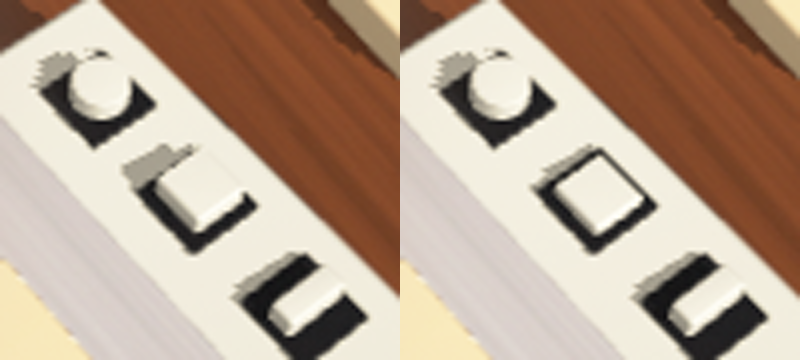

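The square key is down and latched (600,190 in the right crop), and its neighbours are unchanged. On to the bar key.

Call:
step_arm([
  [-55,1,0,0,0,0],
  [-110,2,0,0,0,0],
  [-165,3,0,0,0,0],
  [-211,3,0,0,0,0],
  [-211,3,0,0,0,0],
  [-211,3,25,0,0,0],
  [-211,3,50,0,0,0],
  [-211,3,60,0,0,0],
])

```text
clock: 14.45
eef_pos: [0.5588, -0.1485, 0.1012]
tool_rot: [-2.219, -2.221, 0.002]
ft_force: [-0.9, -0.7, 0.7]
opening: -0.002
finger_force: 0.0
```

Call:
step_arm([
  [-1,1,6,0,0,0],
  [-1,1,10,0,0,0],
  [-1,1,12,0,0,0],
  [-1,1,14,0,0,0],
  [-1,1,16,0,0,0],
  [-1,1,18,0,0,0],
  [-1,1,19,0,0,0],
  [-1,1,19,0,0,0],
])

```text
clock: 15.45
eef_pos: [0.5612, -0.1505, 0.085]
tool_rot: [2.221, 2.22, 0.002]
ft_force: [-1.5, 1.5, 9.1]
opening: -0.0
finger_force: 4.5
```

Call:
step_arm([
  [0,0,0.5,0,0,0],
  [0,0,0.5,0,0,0],
  [0,0,0.5,0,0,0],
  [0,0,0.5,0,0,0],
  [0,0,0.5,0,0,0],
  [0,0,0.5,0,0,0],
  [0,0,0.5,0,0,0],
  [0,0,0.5,0,0,0],
])

```text
clock: 16.45
eef_pos: [0.5612, -0.1505, 0.085]
tool_rot: [2.22, 2.22, 0.002]
ft_force: [-2.6, 1.2, 11.8]
opening: -0.002
finger_force: 5.8
```

The bar is fully down (0.085, 12 N). I hold one more second, then release.

Call:
step_arm([
  [0,0,0,0,0,0],
  [0,0,0,0,0,0],
  [0,0,0,0,0,0],
  [0,0,0,0,0,0],
  [0,0,0,0,0,0],
  [0,0,0,0,0,0],
  [0,0,0,0,0,0],
  [0,0,0,0,0,0],
])

```text
clock: 17.45
eef_pos: [0.5612, -0.1505, 0.085]
tool_rot: [2.22, 2.22, 0.002]
ft_force: [-2.5, 1.6, 12.1]
opening: 0.002
finger_force: 5.8
```

Call:
step_arm([
  [0,0,-10,0,0,0],
  [0,0,-40,0,0,0],
  [0,0,-80,0,0,0],
  [0,-30,-120,0,0,0],
  [0,-60,-130,0,0,0],
  [0,-100,-130,0,0,0],
  [0,-100,-130,0,0,0],
  [0,-100,-130,0,0,0],
])

```text
clock: 18.45
eef_pos: [0.4611, -0.1506, 0.2134]
tool_rot: [2.221, 2.221, 0.0]
ft_force: [0.0, -0.5, 0.3]
opening: -0.002
finger_force: 0.0
```

Run:
```python
from h import *
o=get_obs();print(o['clock'],o['eef_pos'],o['ft_force'])
cv2.imwrite('pics/s6.png',imaging.capture('scene')[:,:,::-1])
```

```text
18.45 [ 0.4610759  -0.15061963  0.21338437] [ 0.01604174 -0.450155    0.34995994]
```

View pics/s6.png

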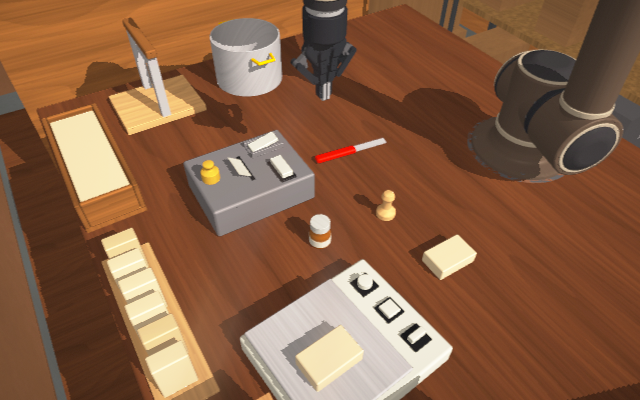

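The rocker is on (263,143), the square key is down (390,309), the bar key is back up (282,166), and nothing loose has moved.

```bash
python3 -c "
from station import robot; print(robot.close_job())"
```

```text
the job is handed in; nothing more can be done
None
```

Job handed in at about 18.5 s: rocker switched fully on, square key latched down, then the bar key held fully down for over 2 s and released; the other two keys and the loose items look untouched in the last picture.

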